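# Bolt the stone box shut past its spring catch

### The arm

A 6-joint arm with a two-finger parallel gripper is mounted at the origin on the work surface. World frame = base frame: x ahead of the robot, y to its left, z up, the work surface at z = 0. Lengths are in mm, angles in degrees, forces in N, time in s.
With the tool pointing down it reaches from about 300 to 850 mm from the base axis. Payload 4.2 kg.
Tool frame: the origin (TCP) lies at the very end of the fingers, on their centre line; the grasp point (between the pads) lies 19 mm behind it; x points along the fingers, z is the direction in which the jaws open and shut, and the axes are right-handed (so a half turn about x gives the same grasp; the last joint's range is limited). The gripper opens to 91 mm and grips with 3 to 60 N. Pads are 32 mm wide; open, the fingers measure 118 mm over their backs; the gripper's body (76 mm by 178 mm) begins 60 mm behind the grasp point.
Start: joints at [-75, 18.312, 89.639, -0, 72.044, -1.146], TCP at [159.902, -552.336, 213.976] pointing down, gripper open.
Joint ranges: [-177.97, 177.97], [-48.28, 115.42], [12.27, 149.76], [-77.06, 257.06], [2.81, 150.46], [-146.56, 146.56]. Speed limits (degrees/s): [147.25, 147.25, 180, 180, 180, 180].

### API

Orientations are given as [roll, pitch, yaw] about the fixed x, y, z axes, in that order (R = Rz(yaw) Ry(pitch) Rx(roll)).
In Python, from workcell import state, grab_frame, camera_info, env, search_frame, place_of gives the robot as it stands.
- The arm moves only by the tool drive_tool, never from a script. Its argument "plan" is a list of rows, each a list of 7 numbers: the turn, a rotation vector about the world's x, y, z in degrees, then the shift along the world's x, y, z in mm, then the finger opening in mm, from 0 to 91.2. In form: [[wx, wy, wz, dx, dy, dz, jaw], ...]. A call has 1 to 10 rows; each row is the pose to reach, as a shift and turn from the pose measured when the call began; what a row does not reach only later rows make up. A row lasts 1/8 s, in which the tool goes at most 62.5 mm and 10.7 degrees, less where a joint would pass 70% of its speed; a pose out of reach is approached as far as the arm can. A call with a gripper value outside its range is refused whole. The fingers move at their own pace and stop on an object; "grip_force" is the grip in N (left out, the last holds). Time passes only in rows, so rows that repeat a pose let the fingers close. It gives the time, the measured TCP pose, the force and the opening at its end, in the units of the state.
- state(): the state, without advancing time (a new reading comes with each control period).
- grab_frame(name): name is "scene" or "top" or "wrist"; returns the picture (420x560x3 uint8, red, green, blue); there is no depth.
- camera_info(name): a dict with "intrinsics" (3x3 intrinsics, pixels), "origin" and "orientation" of the camera in the world; the wrist camera has in their place "hand_eye" (4x4, takes a point from camera to tool coordinates, whose origin is the TCP and whose axes are the tool frame's). Camera axes: x right, y down, z forward; pixel columns grow to the right and rows downward; lengths in mm; the calibration is good to about 2 mm. A picture is of the moment at which its call begins: read the wrist's pose just before it. camera_info takes no time and is no camera call.
- env.job_done(): hands the job in, once; it reports no verdict.
Trained networks look in the newest picture that a camera, given by its name, has taken for a name from the list of things; names that differ only in an ending like _2 or _b are one class to them, and where a whole thing is asked for, a point or a joint stands for the part that bears it (a point fixed in the world has none). Each returns a list of dicts, best first, with "p" (0 to 1); they miss things now and then, are a little off and sometimes report something else, mostly with a low value. They report only what shows in the picture. A call takes as long as a camera call.
- search_frame(camera, label): "rect" ([left, top, right, bottom] as shares, 0 to 1, of the picture: columns of its width, rows of its height, round what is visible of it).
- place_of(camera, label): "location" ([column, row] as shares, 0 to 1, of the picture: columns of its width, rows of its height: a listed point, or the origin of a listed thing).
The state is a dict: "time_s": time; "qpos": joint angles; "qvel": joint speeds; "effort": joint torques, N m; "ee_pos": TCP position; "ee_rot": TCP orientation; "force": force on the tool from outside, world axes, zero at the start; "torque": the same for the moment, N m; "gripper_width": finger opening in mm.
Only numpy, scipy, OpenCV 4.12 (cv2) and the standard library are available. Lean on these libraries where they do the work, as an engineer would, in place of code of your own. Each camera call takes 0.05 s, during which the arm holds its last target. There are 200 camera calls.

### The job

Lock the grey steel stone box: with one fingertip press the long spring catch bar on its lid down and keep it down while the other fingertip pushes the bolt by its upright thumb plate, away from the lid's hinges, fully home into the keeper. Then let go so that the catch springs back up behind the bolt, and take the hand clear. Do not raise the lid, and leave everything else on the bench where it stands.

Things in the scene. Friction and masses are not known exactly. Their poses are not given: they have to be found in the camera images.
- case: grey steel box screwed to the bench, 160 mm (its x) by 240 mm (its y), top face (lid and deck level) 56 mm above the bench. Origin: centre of its underside; z up; x and y level, y is the direction in which the bolt slides home. The hinged lid covers y from -118 to +54 mm with the hinges at the -y end; the fixed deck with the keeper covers y from 57 to 120 mm. A small pull knob, 18 mm high, stands on the lid at x = -63, y = 32 mm
- lid (a joint): lid hinge: 0 shut, positive (rad) as the lid is raised; it must stay shut
- bolt (a joint): travel of the bolt along the box's +y, in m: starts between 0 and 0.008 (drawn), 0.045 is its stop fully home in the keeper. About 2.5 N of friction, no spring. With the catch up it is blocked at about 0.014; once it is past 0.040 the catch can rise behind it and then it can come back no further than 0.040
- thumb_plate: steel thumb plate standing on the round bolt rod, 26 mm wide (box x), 8 mm thick (box y), from 9 to 52 mm above the lid's top. Origin: on the lid's top face, below its centre, at x = 28 mm in the box frame and y = -22 mm plus the bolt's travel; axes as the box. It moves with the bolt. The rod and its staples under and behind it rise no more than 17 mm above the lid
- push_face (a point): centre line of the thumb plate's back face (the -y face, where it is pushed), 40 mm above the lid's top, 12 mm below the plate's top edge
- catch (a joint): how far the catch bar is pressed down, in m: 0 up, 0.009 at its bottom stop; spring 3 N at the top to 7 N fully down; the bolt is free to pass when it is pressed more than 0.006 (best 0.008 to 0.009). It springs up by itself when let go, unless the bolt is half way over it
- catch_bar: flat steel bar on top of the spring catch, 30 mm wide (box x), 110 mm long (box y, parallel to the bolt), 5 mm thick; its top is 34 mm above the lid when up. It stays level and can be pressed anywhere along its length, and a fingertip can slide along it while pressing. Origin: on the lid's top face below the bar's centre when up, x = -27, y = -10 mm in the box frame, 55 mm to the side of the bolt's axis; axes as the box
- bar_top (a point): centre of the catch bar's top face (moves down with it), 90 mm above the bench when up
- ring_a: loose finger ring lying on the fixed deck of the box, 25 mm across, 4 mm thick, with a small stone; origin: centre of its underside. Bystander, leave alone
- ring_b: loose finger ring lying on the low dark steel bench block (110 x 110 x 22 mm) off to the side, 25 mm across; origin: centre of its underside. Bystander
- loupe: black eye loupe, upright cylinder 36 mm across, 32 mm tall, standing beside the box; origin: centre of its underside. Bystander
- graver: graver lying beside the box: mushroom wooden handle up to 26 mm across and 46 mm long, then a 62 mm thin steel shaft; lies along its x, origin under the handle's butt end. Bystander
- tin: small brass jar with steel cap, 44 mm across, 45 mm tall, standing beside the box; origin: centre of its underside. Bystander
- hammer: hammer lying off to the side; origin: its underside. Bystander
- ring_cone: wooden ring cone 48 mm across the foot, 75 mm tall, standing beside the box; origin: centre of its underside. Bystander

How it is judged:
By the outcome, as a careful person would: the job done as asked, in the order asked, and still so for the second after the job is handed in, with the robot touching nothing.
It also fails if it takes over 35 s, if anything falls off the work surface, if the arm or the gripper's body presses on something with over 40 N, if the wrist force passes 120 N, or if a joint passes its speed limit or range.

## Working session

There is one attempt and no reset: what is moved stays moved. The work goes in short steps, Python scripts to look and compute and a tool call to move; the robot and the scene stay as the last step left them, time stands still between calls to the robot, and variables do not carry over. Pictures are saved under pics/ and viewed, about 8 in all and at most 12, crops included, and the job is handed in when it is done.

Besides the shell and the picture viewer there is one more tool, called after "Call:" as name(argument=value, ...), one argument or row to a line, values as JSON. drive_tool: Moves the arm, as the interface text tells. Its arguments: {"type":"object","properties":{"plan":{"type":"array"},"grip_force":{"type":"number"}},"required":["plan"]}

```bash
mkdir -p pics; cat > h.py <<'E'
import numpy as np, cv2
from scipy.spatial.transform import Rotation as R
from workcell import state, grab_frame, camera_info, env, search_frame, place_of
def cam(name, s=None):
    c=camera_info(name); K=np.array(c["intrinsics"])
    if "hand_eye" in c:
        H=np.array(c["hand_eye"]); s=s or state()
        Rt=rot(s["ee_rot"]); return K, Rt@H[:3,:3], Rt@H[:3,3]+np.array(s["ee_pos"])
    return K, rot(c["orientation"]), np.array(c["origin"])
def rot(o):
    o=np.array(o,float)
    return o if o.shape==(3,3) else R.from_euler("xyz",o,degrees=True).as_matrix()
def ray(c,uv,z):
    K,Rc,o=c; d=Rc@np.linalg.inv(K)@np.array([uv[0],uv[1],1.]); return o+d*(z-o[2])/d[2]
def proj(c,p):
    K,Rc,o=c; q=K@(Rc.T@(np.array(p,float)-o)); return q[:2]/q[2]
def save(n,im): cv2.imwrite("pics/"+n+".png",im[:,:,::-1])
E
python3 - <<'E'
from h import *
s=state(); print(s); print({n:camera_info(n) for n in("scene","top","wrist")})
for n in("scene","top"):
    im=grab_frame(n); save(n+"0",im)
    for l in("case","catch_bar","bar_top","thumb_plate","push_face","ring_a"):
        print(n,l,[(np.round(np.array(d["location"])*[560,420],1),round(d["p"],2)) for d in place_of(n,l)[:2]])
E
```

```text
{'time_s': 0.0, 'qpos': array([-7.49966420e+01,  1.83527498e+01,  8.97072552e+01, -3.20132361e-03,
        7.20462885e+01, -1.14374787e+00]), 'qvel': array([-0.03083723,  0.02112956, -0.02248193,  0.01664507,  0.03676792,
        0.00054332]), 'effort': array([ 2.57386855e-04, -4.12463844e+01, -2.31975156e+01,  7.29839760e-02,
        4.55133885e-02, -1.27080975e-04]), 'ee_pos': array([ 159.7781231 , -551.80635969,  213.10344538]), 'ee_rot': array([-179.50359222,   89.89366286,  106.64450326]), 'force': array([-0.05720394,  0.1283714 , -0.61833374]), 'torque': array([-0.03180868, -0.00267827,  0.01850683]), 'gripper_width': 91.13376762388738}
{'scene': {'intrinsics': array([[513.61157042,   0.        , 275.76636849],
       [  0.        , 513.61157042, 208.37037498],
       [  0.        ,   0.        ,   1.        ]]), 'origin': array([1243.18313539,  875.90372449, 1027.57964589]), 'orientation': array([-130.68874631,   -0.51333624,  143.86337126])}, 'top': {'intrinsics': array([[466.93296906,   0.        , 282.81318452],
       [  0.        , 466.93296906, 211.78644455],
       [  0
[... 710 characters left out ...]
scene case [(array([311.2, 240.9]), 0.79)]
scene catch_bar [(array([314.6, 224.6]), 0.82)]
scene bar_top [(array([316.9, 213.9]), 0.71)]
scene thumb_plate [(array([294.3, 223.7]), 0.59)]
scene push_face [(array([297.2, 208.9]), 0.68)]
scene ring_a [(array([336.1, 247.1]), 0.5), (array([396.2, 326.8]), 0.4)]
top case [(array([261.5, 217.7]), 0.72), (array([154.3, 212.5]), 0.22)]
top catch_bar [(array([261.8, 226.6]), 0.56), (array([263.8, 219.7]), 0.38)]
top bar_top [(array([255.6, 222.7]), 0.69)]
top thumb_plate [(array([271.1, 211.4]), 0.44), (array([264.7, 257.3]), 0.21)]
top push_face [(array([270.6, 209.6]), 0.56)]
top ring_a [(array([153.9, 213.8]), 0.56), (array([227.8, 219. ]), 0.44)]
```

```bash
python3 - <<'E'
from h import *
S,T=cam("scene"),cam("top")
for n,a,b,z in(("case",(311.2,240.9),(261.5,217.7),0),("bar_top",(316.9,213.9),(255.6,222.7),90),("push",(297.2,208.9),(270.6,209.6),96),("ring_a",(336.1,247.1),(227.8,219),56)):
    print(n,ray(S,a,z).round(),ray(T,b,z).round())
a=cv2.imread("pics/scene0.png");b=cv2.imread("pics/top0.png")
ca=cv2.resize(a[140:340,180:460],(560,400));cb=cv2.resize(b[130:310,120:400],(560,360),interpolation=cv2.INTER_CUBIC)
cv2.imwrite("pics/a.png",cv2.resize(a[140:340,180:460],(800,571),interpolation=cv2.INTER_CUBIC))
cv2.imwrite("pics/b.png",cv2.resize(b[130:310,120:400],(800,514),interpolation=cv2.INTER_CUBIC))
E
```

```text
case [533.  90.   0.] [553.  82.   0.]
bar_top [514.  85.  90.] [522.  96.  90.]
push [550.  42.  96.] [563.  46.  96.]
ring_a [532. 190.  56.] [541. 190.  56.]
```

View pics/a.png

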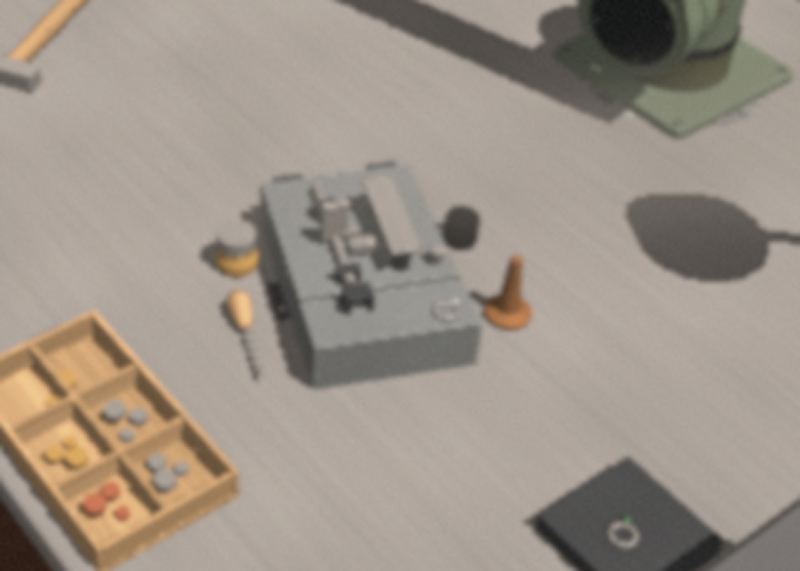

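View pics/b.png

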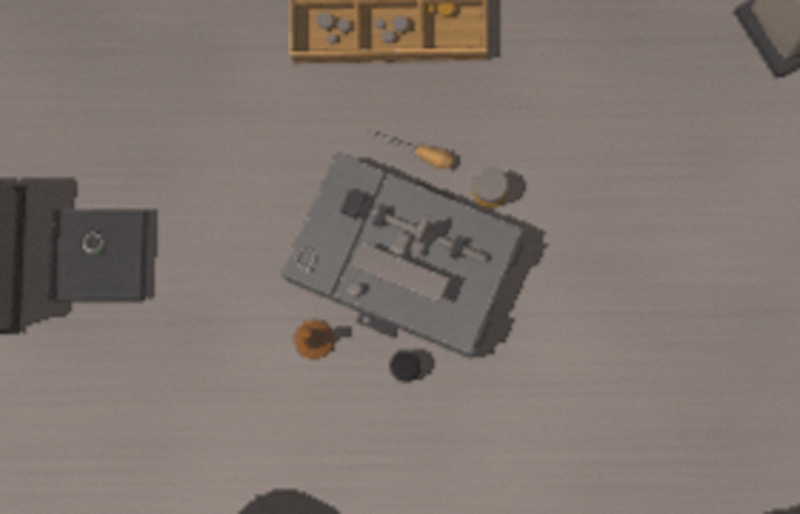

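```bash
python3 - <<'E'
from h import *
s=state(); M=rot(s["ee_rot"]); print(M.round(3))
# top-view yaw check: box lid corners z=56, crop px -> full px
T=cam("top")
P=[ray(T,np.array(c)/2.857+[120,130],56)[:2] for c in((340,155),(527,222),(478,355),(283,278))]
P=np.array(P);print(P.round()); 
d=(P[0]-P[1]+P[3]-P[2]);print("yaw y-axis",np.degrees(np.arctan2(d[1],d[0]))-90,P.mean(0))
for zx in (1,-1):
  for yaw in(-22,):
    x=np.array([np.cos(np.radians(yaw)),np.sin(np.radians(yaw)),0])*zx
    print(zx,np.degrees(np.arctan2(x[1],x[0])-np.arctan2(M[1,2],M[0,2])))
E
```

```text
[[ 0.     0.961  0.278]
 [-0.     0.278 -0.961]
 [-1.    -0.     0.   ]]
[[659. 153.]
 [575. -65.]
 [421.  -5.]
 [514. 219.]]
yaw y-axis -21.84212435962371 [542.01828117  75.55323929]
1 51.85259419420873
-1 231.85259419420873
```

Call:
drive_tool(
  plan=[
    [0, 0, 0, 0, 40, 40, 70],
    [0, 0, 6, 30, 95, 60, 42],
    [0, 0, 14, 65, 155, 60, 42],
    [0, 0, 22, 100, 215, 60, 42],
    [0, 0, 30, 140, 275, 60, 42],
    [0, 0, 36, 180, 335, 60, 42],
    [0, 0, 42, 220, 395, 60, 42],
    [0, 0, 48, 260, 450, 60, 42],
    [0, 0, 52, 295, 500, 60, 42],
    [0, 0, 52, 330, 550, 60, 42],
  ],
)

```text
time_s: 1.95
ee_pos: [463.1, -40.1, 274.3]
ee_rot: [-3.1, 89.9, -24.9]
force: [0.7, -1.0, -0.1]
gripper_width: 41.9
```

Call:
drive_tool(
  plan=[
    [0, 0, 0, 26, 40, 0, 42],
    [0, 0, 0, 50, 78, -10, 42],
    [0, 0, 0, 50, 78, -10, 42],
    [0, 0, 0, 50, 78, -10, 42],
  ],
)

```text
time_s: 2.45
ee_pos: [512.8, 37.6, 264.3]
ee_rot: [-37.8, 89.9, -59.5]
force: [-0.3, 0.2, -0.3]
gripper_width: 42.0
```

```bash
python3 - <<'E'
from h import *
s=state(); M=rot(s["ee_rot"]); print(s["time_s"],s["ee_pos"],s["gripper_width"],s["qvel"].round(1)); print(M.round(3))
im=grab_frame("wrist"); save("w0",im); C=cam("wrist",s)
for l,z in(("case",0),("catch_bar",56),("bar_top",90),("thumb_plate",56),("push_face",96),("ring_a",56)):
    for d in place_of("wrist",l)[:2]:
        uv=np.array(d["location"])*[560,420]; print(l,uv.round(1),round(d["p"],2),ray(C,uv,z).round(1))
E
```

```text
2.45 [512.7578678   37.61382285 264.30671754] 42.03409721583729 [-1.1 -0.9  0.2  0.1 -0.1  0.2]
[[ 0.001  0.371  0.929]
 [-0.001  0.929 -0.371]
 [-1.    -0.001  0.001]]
case [281.2 124.9] 0.96 [538.1  83.7   0. ]
catch_bar [261.2 136.8] 0.77 [514.1  82.4  56. ]
bar_top [260. 137.] 0.95 [515.1  84.3  90. ]
bar_top [236.6  19.7] 0.36 [534.8 186.3  90. ]
thumb_plate [310.4 141.6] 0.57 [560.1  58.7  56. ]
push_face [314.8 150.7] 0.76 [558.6  53.7  96. ]
push_face [380.8 179.1] 0.29 [608.1   4.5  96. ]
ring_a [238.8  19.4] 0.6 [536.6 194.1  56. ]
```

View pics/w0.png

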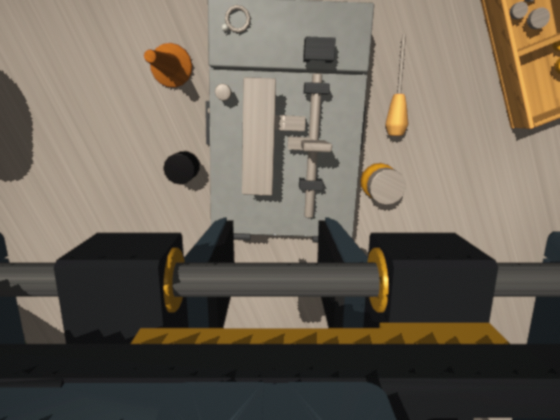

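```bash
python3 - <<'E'
from h import *
im=cv2.imread("pics/w0.png"); c=im[60:240,200:380]
cv2.imwrite("pics/w0c.png",cv2.resize(c,(800,800),interpolation=cv2.INTER_CUBIC)[:600])
s=state();C=cam("wrist",s)
for n,uv,z in(("bar",(244,78),90),("bar",(275,78),90),("bar",(272,195),90),("bar",(242,195),90)): print(n,ray(C,uv,z).round(1))
for n,uv in(("lid TR",(372,3)),("lid BR",(356,236)),("lid BL",(211,236)),("TL",(209,3))): print(n,ray(C,uv,56).round(1))
E
```

```text
bar [522.3 138.8  90. ]
bar [548.6 128.2  90. ]
bar [504.8  27.2  90. ]
bar [477.3  38.3  90. ]
lid TR [661.6 159.6  56. ]
lid BR [571.3 -58.8  56. ]
lid BL [420.6   1.8  56. ]
TL [516.5 217.8  56. ]
```

View pics/w0c.png

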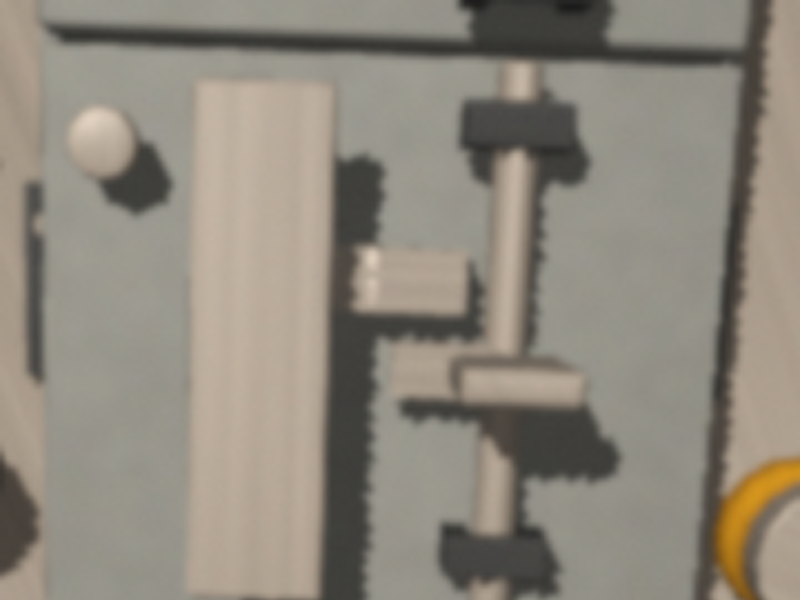

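```bash
cat >> h.py <<'E'
def B(p,yaw,x,y):
    c,s_=np.cos(np.radians(yaw)),np.sin(np.radians(yaw)); return [x+c*p[0]-s_*p[1],y+s_*p[0]+c*p[1],p[2]]
E
python3 - <<'E'
from h import *
from scipy.optimize import least_squares
s=state();C=cam("wrist",s)
f=lambda a,b:np.array([a,b])/4.444+[200,60]-0.39
bar=[((-42,45,90),f(193,78)),((-12,45,90),f(336,85)),((-42,-65,90),f(187,597)),((-12,-65,90),f(320,600))]
pl=[((15,-18,108),f(462,367)),((41,-18,108),f(583,371)),((15,-26,108),f(460,402)),((41,-26,108),f(582,406))]
lid=[((80,120,56),(372,3)),((80,-118,56),(356,236)),((-80,-118,56),(211,236)),((-80,120,56),(209,3))]
def r(v,use):
    o=[]
    for i,g in enumerate(use):
        for p,uv in g: o.append(proj(C,B((p[0],p[1]+(v[3] if g is pl else 0),p[2]),*v[:3]))-uv)
    return np.ravel(o)
for use in([bar,pl],[bar,pl,lid]):
    q=least_squares(r,[-22,540,80,3],args=(use,)); print(q.x.round(2)); print(q.fun.reshape(-1,2).round(1).tolist())
v=q.x
print("bar c",B((-27,-10,90),*v[:3]),"plate back",B((28,-26+v[3],96),*v[:3]))
x,y=B((0.5,-42+v[3]-10,0),*v[:3])[:2]; print("TCP start",x,y,"delta",x-s["ee_pos"][0],y-s["ee_pos"][1])
M=rot(s["ee_rot"]);print("tool z yaw",np.degrees(np.arctan2(M[1,2],M[0,2])))
E
```

```text
[-23.84 541.66  81.85   7.83]
[[-0.4, -0.1], [0.2, -0.5], [-0.4, 0.2], [-0.0, 0.5], [-0.4, -0.5], [1.0, -0.4], [-0.5, 0.5], [0.6, 0.5]]
[-23.12 541.58  80.75   8.51]
[[-0.6, 1.7], [-0.1, 0.9], [0.8, 1.8], [1.1, 1.7], [0.1, -0.3], [1.5, -0.6], [0.2, 0.7], [1.2, 0.4], [0.6, -0.4], [-2.0, 1.0], [0.2, -1.8], [-3.3, -4.5]]
bar c [np.float64(512.82007976568), np.float64(82.1608916823848), 90] plate back [np.float64(560.4593374104688), np.float64(53.67133835505555), 96]
TCP start 524.9584505346792 40.5588621955965 delta 12.056762048953942 3.316948109912765
tool z yaw -21.87560020508294
```

Call:
drive_tool(
  plan=[
    [0, 0, -1, 6, 2, -40, 42],
    [0, 0, -1.9, 11.6, 3.8, -85, 42],
    [0, 0, -1.9, 11.6, 3.8, -120, 42],
    [0, 0, -1.9, 11.6, 3.8, -144, 42],
    [0, 0, -1.9, 11.6, 3.8, -144, 42],
    [0, 0, -1.9, 11.6, 3.8, -144, 42],
  ],
)

```text
time_s: 3.55
ee_pos: [525.4, 40.9, 121.8]
ee_rot: [15.6, 89.8, -8.2]
force: [0.1, 0.4, 0.6]
gripper_width: 41.8
```

```bash
python3 - <<'E'
from h import *
s=state(); M=rot(s["ee_rot"]); print(s["ee_pos"],s["force"],"yaw",np.degrees(np.arctan2(M[1,2],M[0,2])))
im=grab_frame("wrist"); C=cam("wrist",s); v=(-23.84,541.66,81.85)
o=im.copy()
for p in[(-42,45,90),(-12,45,90),(-42,-65,90),(-12,-65,90),(15,-18.2+8,108),(41,-10.2,108),(15,-18.2,108),(41,-18.2,108)]:
    u=proj(C,B(p,*v)); cv2.circle(o,tuple(int(round(a)) for a in u),3,(255,0,0),1)
for z in(-1,1):
  for w in(21,34.5):
    for y in(-16,16):
      u=proj(C,M@[0,y,z*w]+s["ee_pos"]); cv2.circle(o,tuple(int(round(a)) for a in u),3,(0,255,0),1)
save("w1",cv2.resize(o,(800,600),interpolation=cv2.INTER_CUBIC)); save("w1raw",im)
E
```

```text
[525.3507227   40.94097484 121.83910298] [0.07102933 0.38222725 0.5946523 ] yaw -23.787463533054655
```

View pics/w1.png

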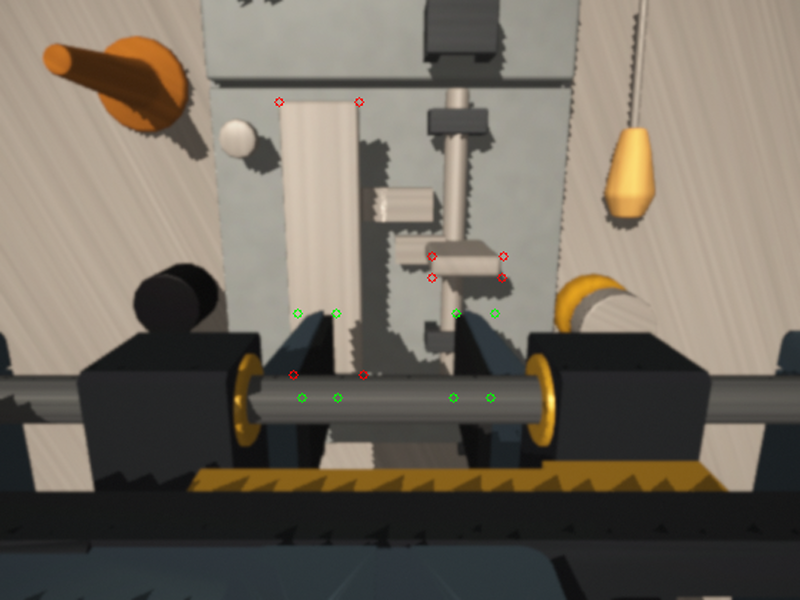

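Call:
drive_tool(
  plan=[
    [0, 0, 0, 0, 0, -15, 42],
    [0, 0, 0, 0, 0, -25, 42],
    [0, 0, 0, 0, 0, -33, 42],
    [0, 0, 0, 0, 0, -37, 42],
    [0, 0, 0, 0, 0, -37, 42],
    [0, 0, 0, 0, 0, -37, 42],
  ],
)

```text
time_s: 4.35
ee_pos: [525.1, 41.0, 85.4]
ee_rot: [15.2, 89.8, -8.6]
force: [-2.8, -1.1, 3.7]
gripper_width: 42.0
```

Call:
drive_tool(
  plan=[
    [0, 0, 0, 0, 0, -2, 42],
    [0, 0, 0, 0, 0, -3, 42],
    [0, 0, 0, 0, 0, -3, 42],
  ],
)

```text
time_s: 4.72
ee_pos: [525.2, 41.0, 82.5]
ee_rot: [15.6, 89.8, -8.2]
force: [-2.5, -0.6, 5.9]
gripper_width: 42.3
```

```bash
python3 - <<'E'
from h import *
for i in range(4):
    grab_frame("wrist"); s=state(); print(s["ee_pos"].round(2),s["force"].round(2),s["torque"].round(2))
im=grab_frame("wrist"); save("w2",cv2.resize(im[40:280,130:450],(800,600),interpolation=cv2.INTER_CUBIC))
E
```

```text
[525.15  40.97  82.48] [-2.38 -0.56  4.56] [-0.03  0.48 -0.03]
[525.15  40.95  82.49] [-2.53  0.24  5.51] [-0.09  0.44  0.02]
[525.15  40.96  82.5 ] [-2.01 -0.52  5.54] [-0.03  0.47 -0.01]
[525.14  40.96  82.51] [-1.74  0.55  5.31] [-0.03  0.47  0.06]
```

View pics/w2.png

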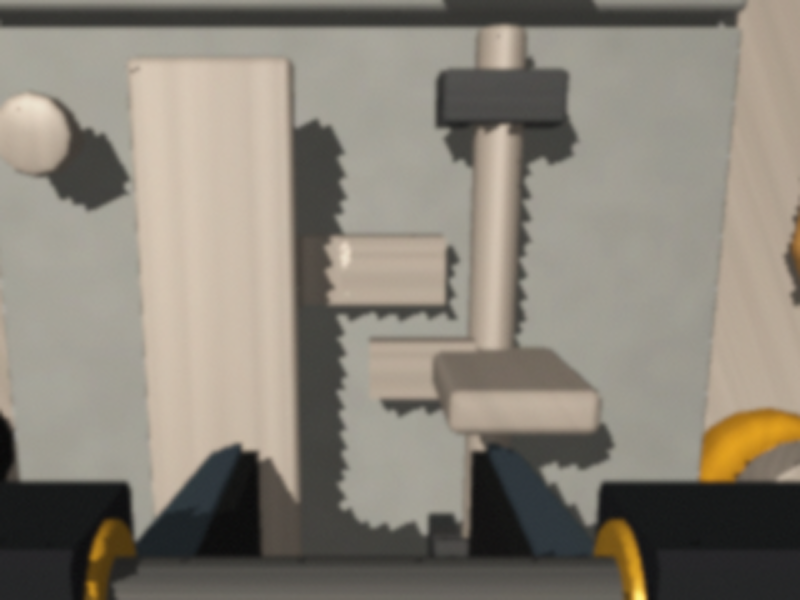

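Call:
drive_tool(
  plan=[
    [0, 0, 0, 0, 0, -1.2, 42],
    [0, 0, 0, 0, 0, -1.2, 42],
    [0, 0, 0, 0, 0, -1.2, 42],
  ],
)

```text
time_s: 5.35
ee_pos: [525.1, 41.0, 81.5]
ee_rot: [15.7, 89.8, -8.1]
force: [-2.5, 0.1, 6.5]
gripper_width: 41.7
```

```bash
python3 - <<'E'
from h import *
a=[]
for i in range(4):
    grab_frame("wrist"); s=state(); a.append(np.r_[s["ee_pos"],s["force"]])
print(np.mean(a,0).round(2))
E
```

```text
[ 5.2515e+02  4.0970e+01  8.1510e+01 -1.8400e+00 -5.2000e-01  5.4300e+00]
```

Call:
drive_tool(
  plan=[
    [0, 0, 0, 0, 0, -0.8, 42],
    [0, 0, 0, 0, 0, -0.8, 42],
  ],
)

```text
time_s: 5.8
ee_pos: [525.2, 40.9, 81.3]
ee_rot: [16.1, 89.8, -7.6]
force: [-3.4, -0.1, 8.6]
gripper_width: 42.1
```

```bash
python3 - <<'E'
from h import *
a=[]
for i in range(4):
    grab_frame("wrist"); s=state(); a.append(np.r_[s["ee_pos"],s["force"]])
print(np.mean(a,0).round(2))
E
```

```text
[ 5.2517e+02  4.0950e+01  8.1280e+01 -3.0900e+00  5.0000e-02  8.4300e+00]
```

Call:
drive_tool(
  plan=[
    [0, 0, 0, 2, 4.6, -0.5, 42],
    [0, 0, 0, 4, 9.2, -0.5, 42],
    [0, 0, 0, 6.1, 13.7, -0.5, 42],
    [0, 0, 0, 8.1, 18.3, -0.5, 42],
    [0, 0, 0, 10.1, 22.9, -0.5, 42],
    [0, 0, 0, 12.1, 27.5, -0.5, 42],
    [0, 0, 0, 14.1, 32, -0.5, 42],
    [0, 0, 0, 16.2, 36.6, -0.5, 42],
    [0, 0, 0, 16.2, 36.6, -0.5, 42],
  ],
)

```text
time_s: 7.12
ee_pos: [541.4, 76.2, 81.3]
ee_rot: [-14.2, 89.7, -37.9]
force: [-2.3, -4.8, 8.6]
gripper_width: 41.8
```

Call:
drive_tool(
  plan=[
    [0, 0, 0, 1.2, 2.7, -0.5, 42],
    [0, 0, 0, 2.2, 5, -0.5, 42],
    [0, 0, 0, 3.2, 7.3, -0.5, 42],
    [0, 0, 0, 3.2, 7.3, -0.5, 42],
    [0, 0, 0, 3.2, 7.3, -0.5, 42],
  ],
)

```text
time_s: 7.75
ee_pos: [543.9, 81.7, 81.3]
ee_rot: [-42.8, 89.6, -66.4]
force: [-4.5, -6.8, 8.5]
gripper_width: 41.9
```

```bash
python3 - <<'E'
from h import *
a=[]
for i in range(4):
    im=grab_frame("wrist"); s=state(); a.append(np.r_[s["ee_pos"],s["force"]])
m=np.mean(a,0);print(m.round(2)); d=m[:2]-[541.66,81.85]; print("box y pad front",d@[.404,.915]+16)
save("w3",cv2.resize(im[40:280,130:450],(800,600),interpolation=cv2.INTER_CUBIC))
E
```

```text
[543.92  81.64  81.31  -3.76  -7.08   9.04]
box y pad front 16.722703490725166
```

View pics/w3.png

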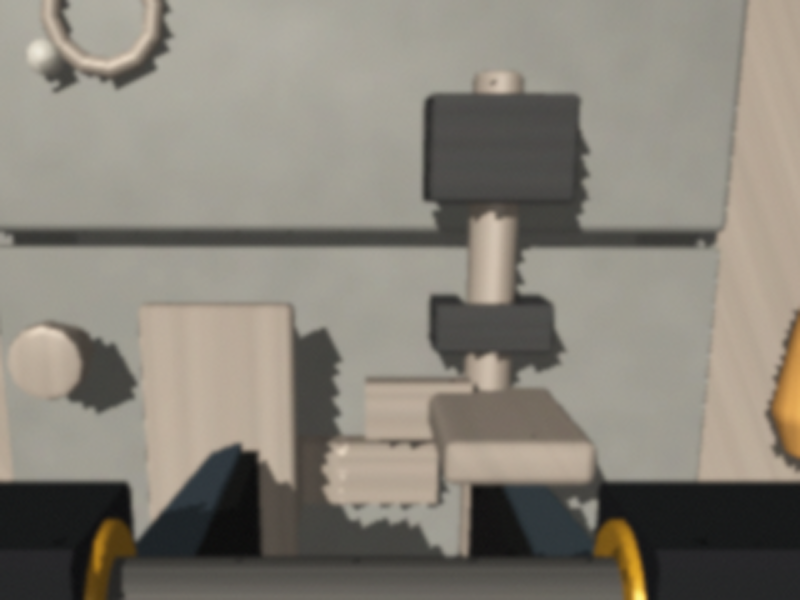

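Call:
drive_tool(
  plan=[
    [0, 0, 0, 1.2, 2.7, -0.5, 42],
    [0, 0, 0, 2, 4.6, -0.5, 42],
    [0, 0, 0, 2, 4.6, -0.5, 42],
    [0, 0, 0, 2, 4.6, -0.5, 42],
  ],
)

```text
time_s: 8.45
ee_pos: [544.5, 82.8, 81.4]
ee_rot: [-66.9, 89.3, -90.4]
force: [-6.3, -11.7, 10.7]
gripper_width: 42.0
```

Call:
drive_tool(
  plan=[
    [0, 0, 0, 1.2, 2.7, -0.4, 42],
    [0, 0, 0, 2.4, 5.5, -0.4, 42],
    [0, 0, 0, 2.4, 5.5, -0.4, 42],
    [0, 0, 0, 2.4, 5.5, -0.4, 42],
  ],
)

```text
time_s: 8.95
ee_pos: [544.5, 82.9, 81.5]
ee_rot: [-79.7, 88.7, -103.1]
force: [-7.5, -18.1, 13.0]
gripper_width: 42.1
```

```bash
python3 - <<'E'
from h import *
a=[]
for i in range(4):
    im=grab_frame("wrist"); s=state(); a.append(np.r_[s["ee_pos"],s["force"]])
m=np.mean(a,0);print(m.round(2)); d=m[:2]-[541.66,81.85]; print("box y pad front",d@[.404,.915]+16)
print(rot(s["ee_rot"]).round(3))
save("w4",cv2.resize(im[40:280,130:450],(800,600),interpolation=cv2.INTER_CUBIC))
E
```

```text
[544.49  82.87  81.52  -7.91 -18.14  12.88]
box y pad front 18.072160654875177
[[-0.005  0.398  0.917]
 [-0.022  0.917 -0.398]
 [-1.    -0.023  0.004]]
```

View pics/w4.png

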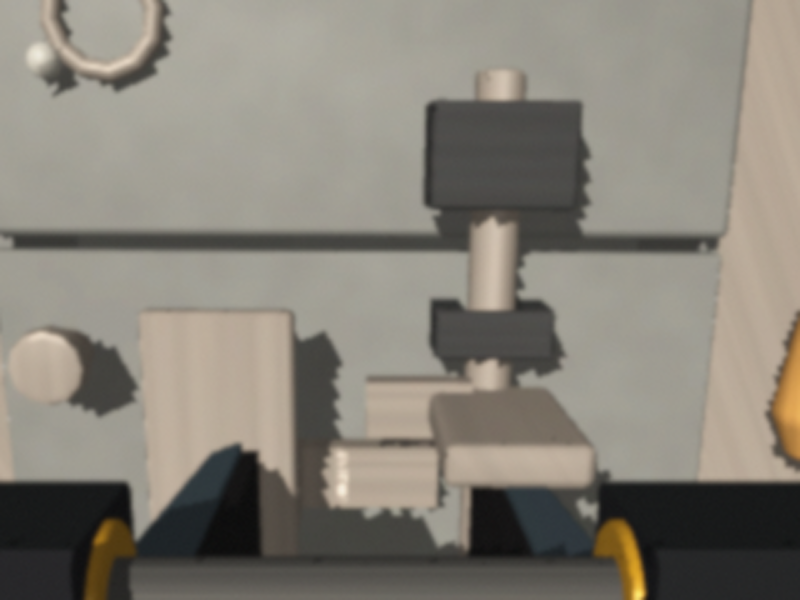

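Call:
drive_tool(
  plan=[
    [1.2, -0.5, 0, 0, 0, -0.2, 42],
    [1.2, -0.5, 0, -0.8, -1.8, -0.2, 42],
    [1.2, -0.5, 0, -0.8, -1.8, 4, 42],
    [1.2, -0.5, 0, -0.8, -1.8, 15, 42],
    [1.2, -0.5, 0, -0.8, -1.8, 40, 42],
    [1.2, -0.5, 0, -0.8, -1.8, 90, 42],
    [1.2, -0.5, 0, -0.8, -1.8, 140, 42],
    [1.2, -0.5, 0, -20, -45, 170, 42],
    [1.2, -0.5, 0, -20, -45, 170, 42],
  ],
)

```text
time_s: 10.28
ee_pos: [524.9, 36.0, 254.5]
ee_rot: [7.0, 89.5, -16.6]
force: [-0.4, 0.0, -0.5]
gripper_width: 42.3
```

```bash
python3 - <<'E'
from h import *
from scipy.optimize import least_squares
s=state();im=grab_frame("wrist");C=cam("wrist",s);print(s["time_s"],s["ee_pos"],s["force"])
print(rot(s["ee_rot"]).round(3))
for l,z in(("bar_top",90),("push_face",96)):
    for d in place_of("wrist",l)[:1]:
        uv=np.array(d["location"])*[560,420]; print(l,uv.round(1),round(d["p"],2),ray(C,uv,z).round(1))
v=(-23.84,541.66,81.85); o=im.copy()
print("expect bar",np.round(B((-27,-10,90),*v),1),"push home",np.round(B((28,19,96),*v),1))
for p in[(-42,45,90),(-12,45,90),(-42,-65,90),(-12,-65,90),(15,19,108),(41,19,108)]:
    u=proj(C,B(p,*v)); cv2.circle(o,tuple(int(round(a)) for a in u),2,(255,0,0),1)
save("w5",cv2.resize(o[0:270,170:430],(578,600),interpolation=cv2.INTER_CUBIC))
E
```

```text
10.275 [524.91688996  35.9659476  254.53251506] [-0.41923395  0.00513225 -0.50720805]
[[ 0.009  0.4    0.916]
 [-0.003  0.916 -0.4  ]
 [-1.     0.001  0.009]]
bar_top [246.3 142.1] 0.84 [517.2  83.7  90. ]
push_face [301.5 113.8] 0.73 [573.5  86.9  96. ]
expect bar [512.9  83.6  90. ] push home [575.   87.9  96. ]
```

View pics/w5.png

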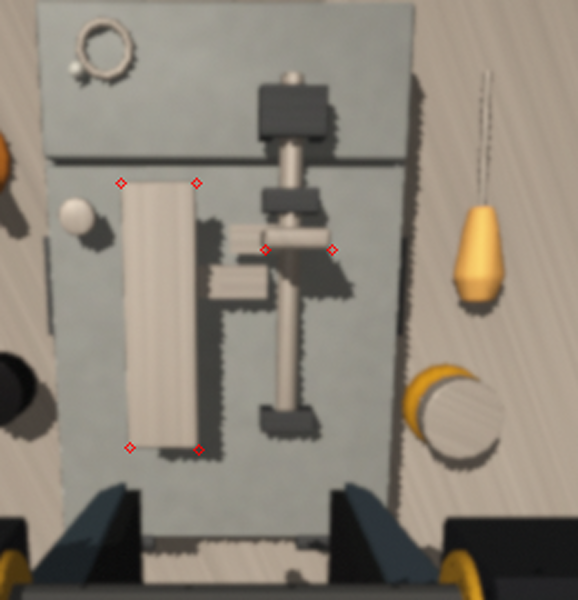

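```bash
python3 -c "
from workcell import env; print(env.job_done())"
```

```text
the job is handed in; nothing more can be done
None
```

The box is locked, and I handed the job in at about 10.3 s. One finger pressed the catch bar down to its bottom stop and held it there. The other pushed the thumb plate until it stopped moving at about 20 N. I then backed off 2 mm and lifted the hand straight up, clear of the box.

**Bolt:** the last picture and the network's push point put the plate within about 2 mm of its fully home position. My measured travel was about 44 mm against the 45 mm stop, within the calibration error.

**Catch:** the bar's outline matches the raised height at both ends. The network's bar centre was about 4 mm off sideways, which I put down to network error because the outline fits. The catch nib sits behind the bolt's lug.

**Everything else:** the lid looks shut. The ring on the deck, the graver and the jar look undisturbed; the loupe and ring cone are only partly in the last picture, with nothing amiss. The second ring and the hammer were outside it, and the arm only passed them at height. The force on the tool was about zero once the hand was clear.

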